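# Close a transport case and snap its draw latch

### The job

The metal transport case stands with its lid open. Shut the lid, hook the wire loop of the draw latch on the front over the keeper on the lid, and then swing the latch lever down and in until it snaps over centre and lies fully home against the front. Leave the jars and bottles that stand round the case where they are.

Things in the scene. Friction and masses are not known exactly. Their poses are not given: they have to be found in the camera images.
- case: Aluminium transport case, fixed to the worktop: 160 mm deep (x), 220 wide (y), rim 140 high. Origin at the centre of its underside; its +x points from the front to the back, z up. Front face at x = -80 mm, with the draw latch at its middle (y = 0); all pins of latch and lid are parallel to the case's y, so the latch moves in the plane y = 0. Small bottles stand inside, below the rim.
- lid (a joint): Hinge of the lid (rad): 0 shut, positive open. Axis along y at case (x = 84, z = 140) mm. The lid is a plate 14 mm thick (underside level with the axis), 168 mm from axis to front edge, 228 wide, with a strap handle 8 mm high across its middle (90 mm along y). Stiff (0.45 N m friction): it stays where it is left and is pushed down with 5 to 10 N near its front.
- lid_front (a point): Middle of the front edge of the lid's top face.
- keeper_seat (a point): Where the centre of the loop's cross-bar lies when hooked; with the lid shut at case (x = -99, y = 0, z = 152) mm, 2 mm below the lid's top. The keeper, on the lid's front edge, is a steel shelf 26 mm wide (y), its top 3.5 mm below this point, with a low back plate 18 mm wide behind: face 8 mm behind the point (case +x), top 6 mm above it. It turns with the lid.
- keeper_lip (a point): Middle of the top edge of the keeper's upright lip, which closes the shelf toward the front: with the lid shut 7.5 mm in front of (case -x) and 5.5 mm above the seat point, 5 mm thick, 26 mm wide. The cross-bar must come over this lip and drop between lip and back plate; while hooked with the lever open the loop leans in by about 0.3 rad. Lowering it takes about 5 N.
- lever (a joint): Hinge of the latch lever (rad): 0 fully home, hanging against the front; grows as its free end swings out and up; 1.57 is straight out; range 0 to 2.2. Stays where it is left (0.11 N m). With the loop hooked, the loop's springs begin to stretch at about 1.1 rad, resist with about 3 to 6 N at the lever's end, and below about 0.15 rad (past dead centre) hold it home.
- lever_pin (a point): The lever's hinge axis (along y), at case (x = -98, y = 0, z = 97) mm.
- lever_tip (a point): On the outer face of the lever (turned away from the case when home), middle of its width, 70 mm from the pin, near its free end. With the lever home it is 25 mm in front of the case's front face and 27 mm above the worktop. The lever is a plate 24 mm wide, 4 thick; its outer face is 7 mm out from the pin.
- bail_pivot (a joint): Hinge of the wire loop on the lever (rad). The loop's lean from straight up, outward away from the case, is bail_pivot - lever + 0.065. It stays where it is left (0.05 N m).
- loop_pin (a point): Axis (along y) on which the loop turns on the lever, 25 mm from the lever's pin. With the lever home it is 24.5 mm below and 5.2 mm behind (case +x) the lever's pin; it turns with the lever.
- bail_bar (a point): Centre of the loop's cross-bar (round, 7 mm thick, 48 mm along y), 72 mm from the loop's pin. Side wires run from the pin to the ends of the bar at y = +-24 mm. The loop's springs let it stretch by up to 14 mm at 4.5 N a mm.
- bail_tab (a point): Where to grip the loop: on the flat steel tab that continues it past the cross-bar, 24 mm wide (y), 8 thick, 38 long; this point is 26 mm beyond the bar's centre. Gripped across its 24 mm width (fingers closing along the case's y) it can be hooked with the fingers clear of keeper and lid.
- jar_grey: Bystander: small grey jar, 47 mm across, 46 mm high.
- jar_brown: Bystander: small brown jar, 35 mm across, 56 mm high.
- weigh_bottle: Bystander: small clear jar with a knob lid, 39 mm across, 58 mm high, to the left of the case.
- reagent_c: Bystander: small brown bottle with a white cap, 42 mm across, 95 mm high, to the right of the case, near the front of the worktop.

How it is judged (in metres and radians):
On the way, in this order (a step that is already met when the one before it is completed fails the run):
1. the lid is shut (value of joint lid below 0.03 rad), for 0.2 s.
2. the loop is hooked behind the keeper's lip with the lever still open (value of joint lid below 0.03 rad and distance between bail_bar and keeper_seat below 0.007 m and value of joint lever above 0.5 rad), for 0.2 s.
At the end, for the whole second after the job is handed in: The lid is shut (within 0.03 rad), the loop's cross-bar lies in the keeper's seat (within 7 mm) and the lever is home against the front (within 0.08 rad of fully home) and at rest (value of joint lid below 0.03 rad and value of joint lever below 0.08 rad and distance between bail_bar and keeper_seat below 0.007 m and velocity of joint lever below 0.1 rad/s); the robot touches nothing.
It fails at once if the jar grey is moved by more than 30 mm or tipped over (distance of jar_grey from where it was at the start of the episode above 0.03 m or angle between jar_grey's own z axis and vertical above 0.5 rad).
It fails at once if the jar brown is moved by more than 30 mm or tipped over (distance of jar_brown from where it was at the start of the episode above 0.03 m or angle between jar_brown's own z axis and vertical above 0.5 rad).
It fails at once if the weigh bottle is moved by more than 30 mm or tipped over (distance of weigh_bottle from where it was at the start of the episode above 0.03 m or angle between weigh_bottle's own z axis and vertical above 0.5 rad).
It fails at once if the reagent c is moved by more than 30 mm or tipped over (distance of reagent_c from where it was at the start of the episode above 0.03 m or angle between reagent_c's own z axis and vertical above 0.5 rad).
It also fails if it takes over 61 s, if anything falls off the work surface, if the arm or the gripper's body presses on something with over 40 N, if the wrist force passes 120 N, or if a joint passes its speed limit or range.

### The arm

A 6-joint arm with a two-finger parallel gripper is mounted at the origin on a cart in front of the work surface, level with it; the furniture and walls round the work are solid. World frame = base frame: x ahead of the robot, y to its left, z up, the work surface at z = 0. Lengths are in mm, angles in degrees, forces in N, time in s.
With the tool pointing down it reaches from about 350 to 850 mm from the base axis. Payload 8.1 kg.
Tool frame: the origin (TCP) lies midway between the tips of the shut fingers; the grasp point (between the pads) lies 19 mm behind it (r.pinch_z is the distance from the TCP to the grasp point, in mm); z points along the fingers, y is the line along which they close (so a half turn about z gives the same grasp; the last joint's range is limited). The gripper opens to 85 mm and grips with 20 to 120 N. Pads are 22 mm wide; open, the fingers measure 114 mm over their backs; the gripper's body (76 mm by 85 mm) begins 54 mm behind the grasp point. The pads swing forward as they close: fully open they stand 13 mm farther back than shut.
Start: joints at [61.742, 7.471, 85.268, -0, 87.261, -4.893], TCP at [237.934, 550.811, 231.292] pointing down, gripper open.
Joint ranges: [-169.43, 169.43], [-51.17, 129.36], [1.28, 143.12], [-76.62, 256.62], [0, 156.53], [-152.29, 152.29]. Speed limits (degrees/s): [136.94, 136.94, 159.86, 180, 180, 180].

### API

Orientations are given as [roll, pitch, yaw] about the fixed x, y, z axes, in that order (R = Rz(yaw) Ry(pitch) Rx(roll)).
In Python, from bench import sensors, optics, job, r gives the robot as it stands.
- The arm moves only by the tool play_rows, never from a script. Its argument "motion" is a list that holds one entry, the list of rows, each a list of 6 numbers: the shift along the tool's x, y, z in cm, then the turn, a rotation vector about the tool's x, y, z in degrees. In form: [[[x, y, z, ax, ay, az], ...]]. A call has 1 to 5 rows; each row is the pose to reach, as a shift and turn from the pose commanded when the call began, along the tool's axes at that moment; what a row does not reach only later rows make up. A row lasts 1/10 s, in which the tool goes at most 50 mm and 8.59 degrees, less where a joint would pass 70% of its speed; a pose out of reach is approached as far as the arm can. A call with a gripper value outside its range is refused whole. "jaw" is the opening, from 0 (shut) to 1 (fully open), set as the call begins (left out, the last holds). The fingers move at their own pace and stop on an object; "squeeze" is the grip in N (left out, the last holds). Time passes only in rows, so rows that repeat a pose let the fingers close. It gives the time, the measured TCP pose, the force, the opening and the grip force at its end, in the units of the state.
- sensors.sense(): the state, without advancing time (a new reading comes with each control period).
- optics.snapshot(name): name is "side" or "top"; returns a dict with "pixels" (420x560x3 uint8, red, green, blue), "mtx" (3x3 intrinsics, pixels), "R" (3x3) and "t" (3): a world point X has camera coordinates R X + t. Camera axes: x right, y down, z forward; pixel columns grow to the right and rows downward; lengths in mm; the calibration is good to about 2 mm. A picture is of the moment at which its call begins. There is no depth.
- job.hand_in(): hands the job in; it is judged then, once.
The state is a dict: "time": time; "joint_pos": joint angles; "qd": joint speeds; "joint_efforts": joint torques, N m; "tool_pos": TCP position; "tcp_rot": TCP orientation; "ft_force": force on the tool from outside, world axes, zero at the start; "wrist_torque": the same for the moment, N m; "finger_gap": finger opening in mm; "grip_force": force on a finger pad.
Only numpy, scipy, OpenCV 4.12 (cv2) and the standard library are available. Lean on these libraries where they do the work, as an engineer would, in place of code of your own. Each camera call takes 0.05 s, during which the arm holds its last target. There are 200 camera calls.

## Working session

There is one attempt and no reset: what is moved stays moved. The work goes in short steps, Python scripts to look and compute and a tool call to move; the robot and the scene stay as the last step left them, time stands still between calls to the robot, and variables do not carry over. Pictures are saved under pics/ and viewed, at most 10 in all, crops included, and the job is handed in when it is done.

Besides the shell and the picture viewer there is one more tool, called after ">>>" as a command line: name --argument value ..., lists and objects as JSON in quotes. play_rows: Moves the arm, as the interface text tells. Its arguments: {"type":"object","properties":{"motion":{"type":"array","items":{"type":"array","items":{"type":"array","items":{"type":"number"}}}},"jaw":{"type":"number"},"squeeze":{"type":"number"}},"required":["motion"]}

```bash
ls; mkdir -p pics
python3 - <<'E'
from bench import sensors, optics, job, r
import cv2, numpy as np
print(sensors.sense(), r.pinch_z)
for n in ("side","top"):
    s=optics.snapshot(n); cv2.imwrite(f"pics/{n}0.png",s["pixels"][:,:,::-1]); print(n,s["mtx"].tolist(),s["R"].tolist(),s["t"].tolist())
E
```

```text
pics
{'time': 0.0, 'joint_pos': array([ 6.17414430e+01,  7.51607218e+00,  8.53285766e+01,  3.33551083e-04,
        8.72598319e+01, -4.89540200e+00]), 'qd': array([-0.01806505, -0.07408078,  0.02589218,  0.03651298, -0.09164287,
       -0.1129879 ]), 'joint_efforts': array([ 1.45083846e-03, -5.69381583e+01, -5.00568616e+01,  1.62129213e-04,
        1.43467335e-02,  7.88425223e-05]), 'tool_pos': array([237.68102425, 550.33405481, 230.24109529]), 'tcp_rot': array([-1.79895929e+02, -9.24798309e-03,  1.56636820e+02]), 'ft_force': array([-0.19621551,  0.12270641,  0.09256438]), 'wrist_torque': array([-0.03425798,  0.01342351, -0.00553642]), 'grip_force': 0.0, 'finger_gap': 85.40909688097226} 18.700000000000003
side [[458.80478850394366, 0.0, 278.19130283490495], [0.0, 458.80478850394366, 214.2880231497255], [0.0, 0.0, 1.0]] [[0.8919557544850203, -0.45205346601998425, -0.007911757097958407], [-0.24462052400786066, -0.46780123880957314, -0.8493072472329131], [0.3802311550559447, 0.7594798646623543, -0.5278395626487983]] [-530.8670177399911, 261.83376614266615, 1095.7153697481747]
top [[395.61608304052595, 0.0, 286.15096375971797], [0.0, 395.61608304052595, 212.06794070316394], [0.0, 0.0, 1.0]] [[0.025807804524357717, -0.9995382879462889, -0.016036463295700992], [-0.9916579692970866, -0.02357119979430541, -0.12672359870929897], [0.12628709021594817, 0.01917314449063484, -0.9918084297761993]] [59.34013122886524, 617.0796919679992, 1145.4917880970652]
```

View pics/side0.png

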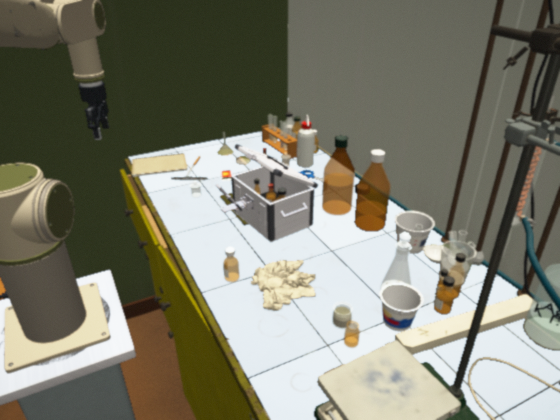

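View pics/top0.png

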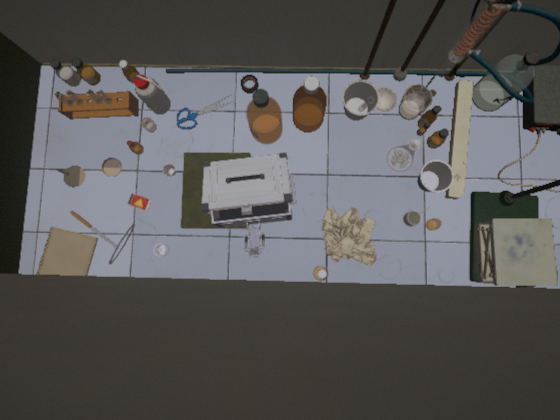

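```bash
cat > h.py <<'E'
import numpy as np, cv2
from bench import sensors, optics, job, r
def snap(n): return optics.snapshot(n)
def proj(s,X):
    c=np.atleast_2d(X)@np.array(s["R"]).T+s["t"]; p=c@np.array(s["mtx"]).T; return p[:,:2]/p[:,2:]
def ray(s,uv):
    R=np.array(s["R"]);o=-R.T@s["t"];d=R.T@np.linalg.solve(s["mtx"],[uv[0],uv[1],1.]);return o,d/np.linalg.norm(d)
def onz(s,uv,z):
    o,d=ray(s,uv);return o+d*(z-o[2])/d[2]
def tri(s1,u1,s2,u2):
    A=[];b=[]
    o1,d1=ray(s1,u1);o2,d2=ray(s2,u2)
    t=np.linalg.lstsq(np.c_[d1,-d2],o2-o1,rcond=None)[0]
    p,q=o1+d1*t[0],o2+d2*t[1];return (p+q)/2,np.linalg.norm(p-q)
def crop(s,x,y,w,h,k,name):
    c=cv2.resize(s["pixels"][y:y+h,x:x+w,::-1],None,fx=k,fy=k,interpolation=cv2.INTER_CUBIC);cv2.imwrite(name,c)
def crops(side=(215,135,110,110),top=(190,140,115,125),name="pics/c.png",k=(5,3)):
    a=snap("side");b=snap("top");H=590
    im=[]
    for s,(x,y,w,h) in ((a,side),(b,top)):
        f=min(H/h,395/w);print("scale",f)
        c=cv2.resize(s["pixels"][y:y+h,x:x+w,::-1],None,fx=f,fy=f,interpolation=cv2.INTER_CUBIC)
        im.append(cv2.copyMakeBorder(c,0,H-c.shape[0],0,4,cv2.BORDER_CONSTANT))
    cv2.imwrite(name,np.hstack(im)[:600,:800]);return a,b
E
python3 - <<'E'
from h import *
a,b=crops(name="pics/c1.png")
for s in(a,b): print(proj(s,[[238,550,231]]), -np.array(s["R"]).T@s["t"])
for u in((205,160),(290,215),(255,240)): print(onz(b,u,140))
E
```

```text
scale 3.590909090909091
scale 3.4347826086956523
[[102.02477875 136.93276443]] [ 120.93468376 -949.66787593  796.53914582]
[[ 84.42585324 352.13872242]] [ 465.73973094   51.89536232 1215.25857677]
[744.01144527 303.39030149 140.        ]
[594.81428669  61.93827814 140.        ]
[524.09134748 155.40165755 140.        ]
```

View pics/c1.png

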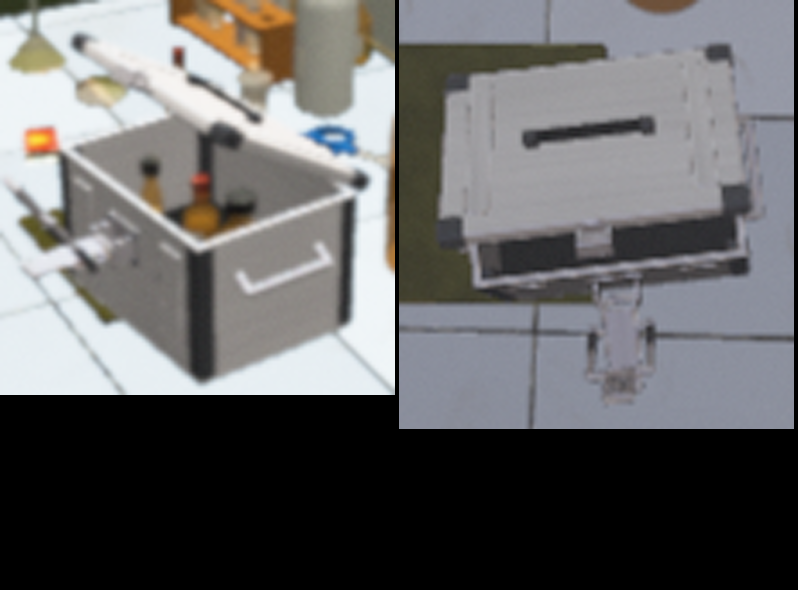

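```bash
cat >> h.py <<'E'
def S(u,v): return (215+u/3.5909,135+v/3.5909)
def T(u,v): return (190+(u-399)/3.43478,140+v/3.43478)
E
python3 - <<'E'
from h import *
a,b=crops(side=(210,175,50,45),top=(240,205,35,60),name="pics/c2.png")
print("side"); 
for n,u in dict(FL=(62,151),FR=(200,246),BR=(360,186)).items(): print(n,onz(a,S(*u),140))
print("bot FR",onz(a,S(203,382),0),"bot BR",onz(a,S(345,325),0))
print("top")
for n,u in dict(FL=(480,285),FR=(745,268)).items(): print(n,onz(b,T(*u),140))
for n,u,v in(("lidFR",(235,135),(735,205)),("lidFL",(78,42),(440,240)),("lidBR",(362,180),(760,205))):print(n,tri(a,S(*u),b,T(*v)))
E
```

```text
scale 7.9
scale 9.833333333333334
side
FL [566.35329713 258.02375541 140.        ]
FR [601.1773746   56.12540713 140.        ]
BR [762.83308659  82.71490712 140.        ]
bot FR [607.28643917  68.16199859   0.        ] bot BR [756.4863046   88.32003824   0.        ]
top
FL [567.82393779 270.6295411  140.        ]
FR [586.53218559  59.72620598 140.        ]
lidFR (array([629.74040604,  65.06309302, 225.22240357]), np.float64(13.320355071065942))
lidFL (array([594.45285869, 283.3861742 , 226.58316288]), np.float64(4.8632211877129485))
lidBR (array([673.50969617,  26.91769342, 187.56945454]), np.float64(96.73976128527784))
```

View pics/c2.png

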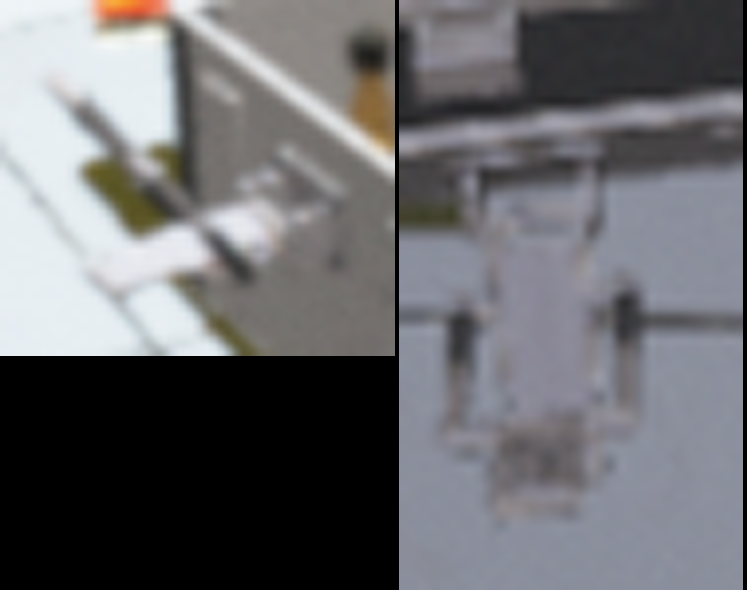

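```bash
cat >> h.py <<'E'
def cw(P,X):  # case->world, P=[x,y,yaw,..]
    c,s=np.cos(P[2]),np.sin(P[2]); X=np.atleast_2d(X).astype(float)
    return np.c_[P[0]+c*X[:,0]-s*X[:,1],P[1]+s*X[:,0]+c*X[:,1],X[:,2]]
def lidpt(q,x,y,z): # shut coords -> opened by q
    dx,dz=x-84,z-140; c,s=np.cos(q),np.sin(q); return [84+c*dx+s*dz,y,140-s*dx+c*dz]
def loop_pin(L): # lever angle
    a=L; x0,z0=5.2,-24.5; c,s=np.cos(a),np.sin(a); return np.array([-98+c*x0+s*z0,97-s*x0*1+c*z0])
def looppt(L,lean,d,y=0):
    p=loop_pin(L); return [p[0]-d*np.sin(lean),y,p[1]+d*np.cos(lean)]
def levpt(L,d,y=0,o=-7): 
    c,s=np.cos(L),np.sin(L); return [-98+c*o-s*d,y,97-s*o-c*d]
E
python3 - <<'E'
from h import *
from scipy.optimize import least_squares
a=snap("side");b=snap("top")
S2=lambda u,v:(210+u/7.9,175+v/7.9)
T2=lambda u,v:(240+(u-399)/9.8333,205+v/9.8333)
def obs(P):
    x,y,w,q,L,l=P
    return [(a,[-80,110,140],S2(175,12)),(a,[-80,-110,140],S(200,247)),(a,[80,-110,140],S(358,187)),(a,[-80,-110,0],S(203,382)),(a,[80,-110,0],S(347,322)),
    (b,[-80,110,140],T(478,288)),(b,[-80,-110,140],T(747,270)),
    (a,lidpt(q,-84,114,154),S(74,38)),(a,lidpt(q,-84,-114,154),S(238,132)),(b,lidpt(q,-84,114,154),T(438,244)),(b,lidpt(q,-84,-114,154),T(750,210)),
    (b,lidpt(q,84,-114,154),T(732,45)),(b,lidpt(q,84,114,154),T(450,75)),
    (b,looppt(L,l,72,24),T2(448,435)),(b,looppt(L,l,72,-24),T2(632,415)),(b,looppt(L,l,112,0),T2(540,515)),(a,looppt(L,l,112,0),S2(48,78)),
    (a,levpt(L,76),S2(105,278)),(a,looppt(L,l,0,-24),S2(245,272))]
f=lambda P:np.concatenate([(proj(s,cw(P,X))[0]-u) for s,X,u in obs(P)])
s=least_squares(f,[660,165,.13,.6,1.6,.6],loss="soft_l1")
P=s.x;print(P.round(3).tolist());print(f(P).reshape(-1,2).round(1).tolist())
print("tab",cw(P,looppt(P[4],P[5],98)),"lidfront",cw(P,lidpt(P[3],-84,0,154)))
E
```

```text
[661.786, 176.699, 0.137, 0.503, 1.507, 0.598]
[[-1.5, -1.7], [-1.2, -0.1], [-0.7, 0.8], [-1.2, 2.8], [0.9, 2.4], [-0.9, -0.8], [0.6, -4.6], [-0.9, -0.4], [-4.4, 0.5], [0.9, -0.7], [0.2, -1.1], [-0.6, -0.7], [-0.5, -0.2], [0.9, 0.3], [-0.1, 0.3], [0.0, -0.6], [0.5, 0.7], [-1.2, -0.5], [0.8, 0.9]]
tab [[486.15151382 152.41096663 171.24201089]] lidfront [[605.87359455 168.96718025 233.24827122]]
```

```bash
cat >> h.py <<'E'
from scipy.spatial.transform import Rotation as Ro
P0=[661.8,176.7,.137]
def case_rot(t,y=0.137): # tool leaning outward by t (body outward, tool z inward/down), fingers along case y
    # tool x = -case x at t=0, tool z down
    Rc=Ro.from_euler('z',y); B=Ro.from_matrix(np.array([[-1,0,0],[0,1,0],[0,0,-1.]]).T)
    return Rc*Ro.from_euler('y',-t)*B
def go(*targets):
    s=sensors.sense(); R0=Ro.from_euler('xyz',s["tcp_rot"],degrees=True); p0=s["tool_pos"]
    for p,R in targets:
        R=R or R0; print(np.r_[R0.inv().apply(np.array(p)-p0)/10,(R0.inv()*R).as_rotvec(degrees=True)].round(2).tolist())
E
python3 - <<'E'
from h import *
print(case_rot(.5).as_matrix()[:,2])
go(([603,168.5,285],case_rot(0)))
E
```

```text
[ 0.4749334   0.06547603 -0.87758256]
[-48.67, -20.61, -5.38, -0.01, -0.0, -31.22]
```

>>> play_rows --motion '[[[-24,-10,-5.4,0,0,-31],[-24,-10,-5.4,0,0,-31],[-48.7,-20.6,-5.4,0,0,-31.2],[-48.7,-20.6,-5.4,0,0,-31.2],[-48.7,-20.6,-5.4,0,0,-31.2]]]' --jaw 0

```text
time: 0.9
tool_pos: [404.3, 377.2, 262.6]
tcp_rot: [180.0, 0.0, -171.9]
ft_force: [1.5, 1.1, 0.7]
finger_gap: 12.3
grip_force: 0.0
```

```bash
python3 -c "
from h import *
go(([603,168.5,285],case_rot(0)))"
```

```text
[-16.72, -23.47, -2.23, 0.02, 0.03, 0.27]
```

>>> play_rows --motion '[[[-16.7,-23.5,-2.2,0,0,0],[-16.7,-23.5,-2.2,0,0,0],[-16.7,-23.5,-2.2,0,0,0],[-16.7,-23.5,-2.2,0,0,0],[-16.7,-23.5,-2.2,0,0,0]]]'

```text
time: 1.4
tool_pos: [575.2, 195.3, 281.6]
tcp_rot: [180.0, 0.0, -172.2]
ft_force: [1.2, 0.3, 0.8]
finger_gap: 0.1
grip_force: 0.0
```

>>> play_rows --motion '[[[-3.5,-4.8,0,0,0,0],[-3.5,-4.8,2,0,0,0],[-3.5,-4.8,4,0,0,0]]]'

```text
time: 1.7
tool_pos: [617.2, 151.8, 241.2]
tcp_rot: [-180.0, 0.1, -172.4]
ft_force: [-0.6, 0.4, -0.6]
finger_gap: 0.0
grip_force: 0.0
```

```bash
python3 -c "
from h import *
print(sensors.sense()['ft_force'])
go(([603,168.5,151],case_rot(0)))"
```

```text
[-0.62208837  0.39416535 -0.63744445]
[1.2, 1.85, 9.01, -0.02, 0.1, -0.22]
```

>>> play_rows --motion '[[[1,1.8,1,0,0,0],[1.2,1.8,3,0,0,0],[1.2,1.8,5,0,0,0],[1.2,1.8,6.5,0,0,0],[1.2,1.8,7.5,0,0,0]]]'

```text
time: 2.2
tool_pos: [600.5, 170.5, 164.9]
tcp_rot: [180.0, -0.1, -172.2]
ft_force: [-0.5, -0.1, 1.5]
finger_gap: -0.1
grip_force: 0.5
```

>>> play_rows --motion '[[[0,0,0.6,0,0,0],[0,0,1,0,0,0],[0,0,1.3,0,0,0],[0,0,1.3,0,0,0]]]'

```text
time: 2.6
tool_pos: [601.5, 171.0, 154.2]
tcp_rot: [180.0, 0.1, -172.1]
ft_force: [0.5, -0.3, -0.1]
finger_gap: -0.0
grip_force: 0.0
```

>>> play_rows --motion '[[[0,0,0.5,0,0,0],[0,0,0.8,0,0,0],[0,0,0.8,0,0,0]]]'

```text
time: 2.9
tool_pos: [601.9, 171.1, 153.6]
tcp_rot: [180.0, 0.3, -172.1]
ft_force: [-26.4, -5.5, 46.5]
finger_gap: -0.2
grip_force: 23.5
```

```bash
python3 -c "
from h import *
a,b=crops(side=(195,110,130,140),top=(190,140,115,125),name='pics/c3.png')"
```

```text
scale 3.0384615384615383
scale 3.4347826086956523
```

View pics/c3.png

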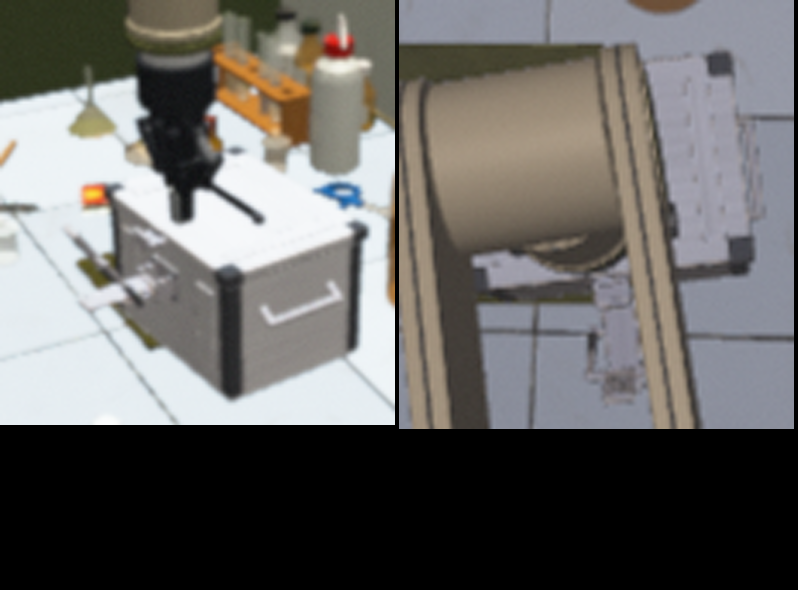

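```bash
cat >> h.py <<'E'
def lt(d,L=1.507,l=.598): return cw(P0,looppt(L,l,d))[0]
E
python3 -c "
from h import *
print(lt(84),lt(165))
go((lt(165)+[0,0,15],case_rot(.598)))"
```

```text
[493.97748131 153.56338311 159.67154122] [448.80252205 147.33540051 226.61506434]
[15.45, -0.25, -8.87, 0.02, -34.0, 0.02]
```

>>> play_rows --motion '[[[0,0,-4,0,0,0],[2,0,-8,0,0,0],[6,0,-9.2,0,-8.5,0],[10.5,0,-9.5,0,-17,0],[15,0,-9.5,0,-25.5,0]]]' --jaw 1

```text
time: 3.5
tool_pos: [497.8, 156.7, 244.9]
tcp_rot: [-180.0, 15.7, -172.2]
ft_force: [-0.0, 0.3, 1.8]
finger_gap: 72.5
grip_force: 0.0
```

>>> play_rows --motion '[[[0.4,0,0,0,-8.5,0],[0.4,0,0,0,-8.5,0]]]'

```text
time: 3.7
tool_pos: [487.6, 155.2, 236.5]
tcp_rot: [-179.9, 23.7, -172.1]
ft_force: [-0.6, -0.5, -1.9]
finger_gap: 85.3
grip_force: 0.0
```

```bash
python3 -c "
from h import *
a,b=crops(side=(190,120,100,120),top=(220,180,80,80),name='pics/c4.png')
print(sensors.sense()['tool_pos'])
go((lt(84),case_rot(.598)))"
```

```text
scale 3.95
scale 4.9375
[493.15101457 156.01833029 242.6798862 ]
[3.31, -0.25, 7.61, -0.06, -10.41, 0.02]
```

View pics/c4.png

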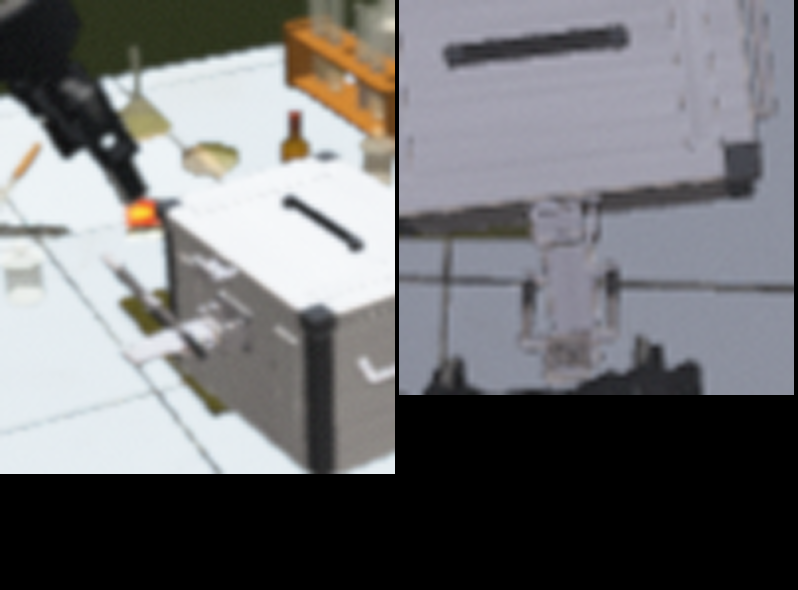

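```bash
python3 -c "
from h import *
a=snap('side');b=snap('top')
X=cw(P0,[[0,0,162],[-84,-114,154],[-84,114,154],[-106.5,0,157.5],[-109,13,157.5],[-109,-13,157.5],looppt(1.507,.598,72),looppt(1.507,.598,112)])
pa=(proj(a,X)-[190,120])*3.95; pb=(proj(b,X)-[220,180])*4.9375+[399,0]
print(np.c_[pa,pb].round(0))
print('handle',onz(b,(220+(537-399)/4.9375,180+47/4.9375),162))
"
```

```text
[[320. 216. 538.  42.]
 [312. 318. 762. 171.]
 [152. 200. 348. 218.]
 [201. 260. 559. 235.]
 [190. 254. 535. 242.]
 [208. 267. 583. 237.]
 [136. 290. 570. 338.]
 [105. 259. 569. 379.]]
handle [658.93695168 177.28985061 162.        ]
```

>>> play_rows --motion '[[[3,-0.2,0,0,-8,0],[3.3,-0.2,2.5,0,-10.4,0],[3.3,-0.2,5,0,-10.4,0],[3.3,-0.2,7.3,0,-10.4,0],[3.3,-0.2,7.5,0,-10.4,0]]]'

```text
time: 4.4
tool_pos: [494.6, 153.6, 158.1]
tcp_rot: [-179.9, 33.9, -172.2]
ft_force: [0.4, 0.5, -0.6]
finger_gap: 85.8
grip_force: 0.0
```

```bash
sed -i 's/^P0=.*/P0=[660,177,.137]/' h.py; python3 -c "
from h import *
print(sensors.sense()['tool_pos'])
go((lt(84),case_rot(.598)))
a,b=crops(side=(190,130,80,100),top=(220,180,80,80),name='pics/c5.png')"
```

```text
[494.59309807 153.57181719 158.05471048]
[0.11, 0.06, -0.27, -0.13, -0.36, -0.01]
scale 4.9375
scale 4.9375
```

View pics/c5.png

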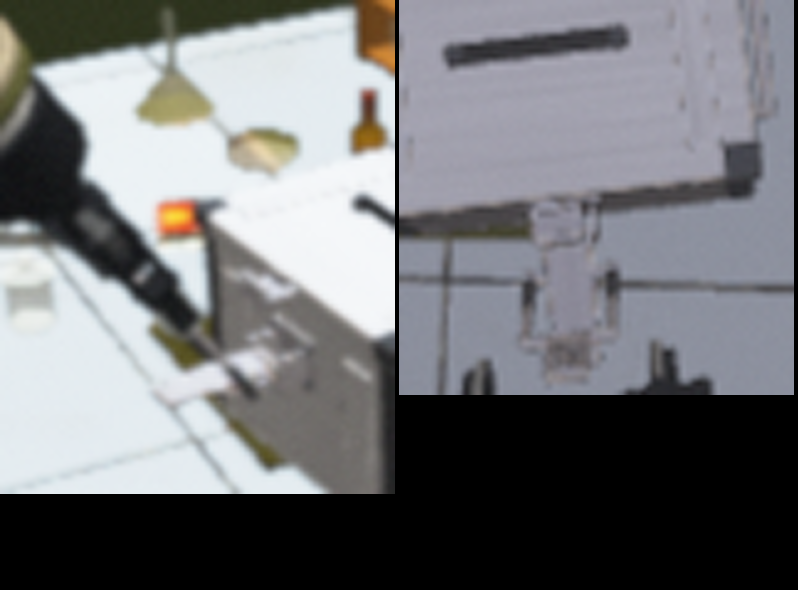

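>>> play_rows --motion '[[[0,0,0,0,0,0],[0,0,0,0,0,0],[0,0,0,0,0,0],[0,0,0,0,0,0],[0,0,0,0,0,0]]]' --jaw 0 --squeeze 40

```text
time: 5.0
tool_pos: [494.3, 154.6, 160.8]
tcp_rot: [180.0, 34.3, -172.2]
ft_force: [-1.1, 5.2, 1.3]
finger_gap: 23.2
grip_force: 40.2
```

>>> play_rows --motion '[[[0,0,0,0,0,0],[0,0,0,0,0,0],[0,0,0,0,0,0],[0,0,0,0,0,0],[0,0,0,0,0,0]]]'

```text
time: 5.5
tool_pos: [494.3, 154.7, 160.9]
tcp_rot: [180.0, 34.3, -172.2]
ft_force: [-1.8, 4.8, 1.6]
finger_gap: 23.2
grip_force: 40.2
```

```bash
cat >> h.py <<'E'
from scipy.optimize import fsolve
def wc(p):
    c,s=np.cos(P0[2]),np.sin(P0[2]);dx,dy=p[0]-P0[0],p[1]-P0[1];return np.array([c*dx+s*dy,-s*dx+c*dy,p[2]])
def ikbar(x,z,g):
    return fsolve(lambda q:[looppt(q[0],q[1],72)[0]-x,looppt(q[0],q[1],72)[2]-z],g)
def tgt(x,z,l,D,y): # TCP world for bar (x,z), lean l, TCP D beyond bar
    return cw(P0,[x-D*np.sin(l),y,z+D*np.cos(l)])[0],case_rot(l)
E
python3 - <<'E'
from h import *
s=sensors.sense();p=wc(s["tool_pos"]);pin=loop_pin(1.507)
v=p[[0,2]]-pin;print("tcp case",p,"d",np.hypot(*v),"lean",np.arctan2(-v[0],v[1]))
g=[1.5,.6];D=np.hypot(*v)-72
for w in [(-150,162),(-135,168),(-120,170),(-110,169),(-103,168),(-98,167),(-98,160),(-98.5,155),(-98.5,151.5)]:
    g=ikbar(*w,g);print(w,g.round(3));go(tgt(*w,g[1],D,p[1]))
E
```

```text
tcp case [-167.20263467    0.53133372  160.86571235] d 83.78149427292475 lean 0.5681978603468711
(-150, 162) [1.71  0.385]
[-1.74, 0.0, -0.28, 0.0, 12.26, -0.01]
(-135, 168) [1.78  0.167]
[-3.56, 0.0, 0.16, 0.01, 24.74, -0.01]
(-120, 170) [ 1.822 -0.042]
[-5.12, 0.0, 0.96, 0.01, 36.7, -0.0]
(-110, 169) [ 1.827 -0.182]
[-6.01, 0.0, 1.71, 0.01, 44.71, -0.0]
(-103, 168) [ 1.853 -0.281]
[-6.61, 0.0, 2.28, 0.01, 50.41, -0.0]
(-98, 167) [ 1.878 -0.354]
[-7.02, 0.0, 2.71, 0.01, 54.55, -0.0]
(-98, 160) [ 1.593 -0.349]
[-6.62, 0.0, 3.28, 0.01, 54.28, -0.0]
(-98.5, 155) [ 1.348 -0.314]
[-6.28, 0.0, 3.64, 0.01, 52.3, -0.0]
(-98.5, 151.5) [ 1.151 -0.278]
[-6.05, 0.0, 3.89, 0.01, 50.22, -0.0]
```

>>> play_rows --motion '[[[-1.0,0.1,-0.2,0,7,0],[-2.1,0.1,-0.2,0,14.5,0],[-3.2,0.1,0.0,0,22,0],[-4.2,0.1,0.45,0,29.5,0],[-5.1,0.1,0.95,0,36.7,0]]]'

```text
time: 6.0
tool_pos: [540.8, 162.0, 181.0]
tcp_rot: [-180.0, -2.8, -172.2]
ft_force: [-2.9, 2.7, -3.8]
finger_gap: 23.4
grip_force: 39.6
```

```bash
python3 -c "
from h import *
s=sensors.sense();print(s['tool_pos'],wc(s['tool_pos']),s['tcp_rot'],s['ft_force'])
a,b=crops(side=(205,140,60,80),top=(230,180,60,70),name='pics/c6.png')"
```

```text
[540.81134981 161.97336841 181.01112317] [-120.12408744    1.39197905  181.01112317] [-179.99884267   -2.8439406  -172.16720119] [-2.88183632  2.65733483 -3.77796156]
scale 6.583333333333333
scale 6.583333333333333
```

View pics/c6.png

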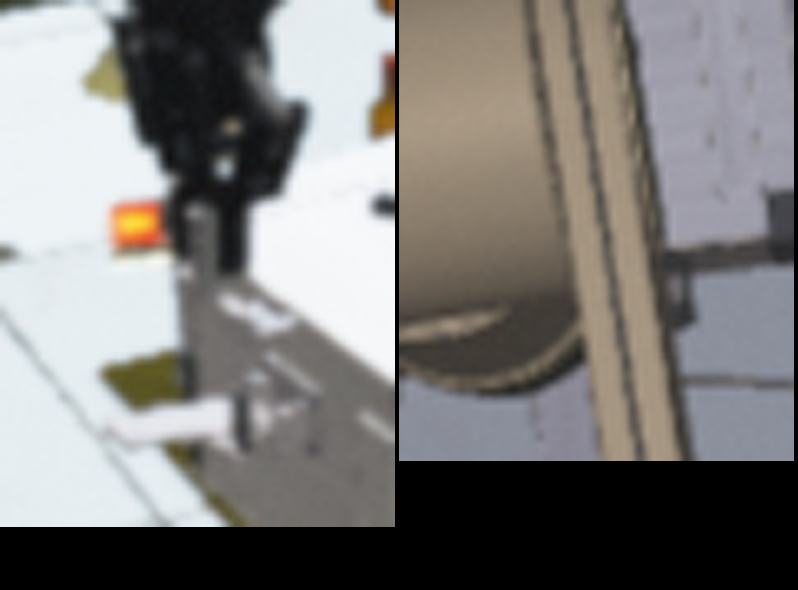

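Run:
```python
from h import *
s=sensors.sense();y=wc(s["tool_pos"])[1];D=11.8
g=[1.8,-.04]
for w in [(-120,170),(-110,170),(-103,168.5),(-98,167.5),(-98,160),(-98.5,155),(-98.5,151.5)]:
    g=ikbar(*w,g);print(w,g.round(3));go(tgt(*w,g[1],D,y))
```

```text
(-120, 170) [ 1.822 -0.042]
[0.11, -0.0, -0.64, -0.0, -0.8, -0.07]
(-110, 170) [ 1.867 -0.181]
[-1.05, 0.0, -0.69, 0.0, 7.16, -0.07]
(-103, 168.5) [ 1.873 -0.281]
[-1.87, 0.0, -0.56, 0.0, 12.87, -0.07]
(-98, 167.5) [ 1.897 -0.353]
[-2.46, 0.0, -0.47, 0.01, 17.01, -0.07]
(-98, 160) [ 1.593 -0.349]
[-2.5, 0.0, 0.28, 0.01, 16.78, -0.07]
(-98.5, 155) [ 1.348 -0.314]
[-2.44, 0.0, 0.77, 0.01, 14.8, -0.07]
(-98.5, 151.5) [ 1.151 -0.278]
[-2.41, 0.0, 1.11, 0.0, 12.72, -0.07]
```

>>> play_rows --motion '[[[0.1,0,-0.65,0,0,0],[-0.5,0,-0.7,0,4,0],[-1.2,0,-0.7,0,8.5,0],[-1.9,0,-0.6,0,13,0],[-2.45,0,-0.5,0,17,0]]]'

```text
time: 6.6
tool_pos: [565.3, 165.2, 185.7]
tcp_rot: [-180.0, -19.6, -172.2]
ft_force: [-1.0, 3.8, -3.2]
finger_gap: 23.0
grip_force: 40.4
```

>>> play_rows --motion '[[[0,0,0,0,0,0],[0,0,0,0,0,0]]]'

```text
time: 6.8
tool_pos: [565.2, 165.1, 184.5]
tcp_rot: [-180.0, -19.5, -172.2]
ft_force: [-2.6, 3.7, -7.9]
finger_gap: 22.9
grip_force: 40.1
```

Run:
```python
from h import *
s=sensors.sense();p=wc(s["tool_pos"]);D=11.8;t=np.pi-abs(0);z=Ro.from_euler('xyz',s["tcp_rot"],degrees=True).apply([0,0,1])
zc=wc(z+np.array([*P0[:2],0]));print("tcp",p,"bar",p+D*zc,s["ft_force"],np.degrees(np.arctan2(zc[0],-zc[2])))
g=[1.8,-.3]
for w in [(-98,160),(-98.5,155),(-98.5,151.5),(-98.5,149)]:
    g=ikbar(*w,g);print(w,g.round(3));go(tgt(*w,g[1],D,p[1]))
```

```text
tcp [-95.50334102   1.18417388 184.49916269] bar [-99.43369514   1.17744072 173.37296517] [-2.64367433  3.66187769 -7.85651014] -19.45588139983463
(-98, 160) [ 1.593 -0.349]
[-0.59, 0.0, 1.21, -0.03, 0.53, -0.03]
(-98.5, 155) [ 1.348 -0.314]
[-0.67, 0.0, 1.7, -0.03, -1.46, -0.03]
(-98.5, 151.5) [ 1.151 -0.278]
[-0.74, 0.0, 2.03, -0.03, -3.53, -0.03]
(-98.5, 149) [ 0.979 -0.237]
[-0.78, 0.0, 2.27, -0.03, -5.85, -0.03]
```

>>> play_rows --motion '[[[-0.3,0,0.6,0,0.3,0],[-0.6,0,1.2,0,0.5,0],[-0.65,0,1.55,0,-1,0],[-0.7,0,1.8,0,-2,0]]]'

```text
time: 7.2
tool_pos: [566.2, 165.1, 167.4]
tcp_rot: [-180.0, -17.2, -172.2]
ft_force: [-2.4, 4.3, 5.1]
finger_gap: 22.8
grip_force: 41.3
```

```bash
cat > st.py <<'E'
from h import *
def st(D=11.8):
    s=sensors.sense();p=wc(s["tool_pos"]);z=Ro.from_euler('xyz',s["tcp_rot"],degrees=True).apply([0,0,1])
    zc=wc(z+np.array([*P0[:2],0]));print("tcp",p,"bar",p+D*zc,s["ft_force"],s["finger_gap"],np.degrees(np.arctan2(zc[0],-zc[2])));return p
E
python3 - <<'E'
from st import *
p=st();D=11.8
g=[1.5,-.3]
for w in [(-98,160),(-98.5,155),(-98.5,151.5),(-98.5,149)]:
    g=ikbar(*w,g);print(w,g.round(3));go(tgt(*w,g[1],D,p[1]))
E
```

```text
tcp [-94.56445179   1.05167849 167.36920221] bar [-98.06343432   1.04517259 156.09990415] [-2.38220252  4.2522945   5.09539007] 22.77792755789936 -17.24894489637072
(-98, 160) [ 1.593 -0.349]
[0.05, -0.0, -0.37, -0.03, 2.74, -0.04]
(-98.5, 155) [ 1.348 -0.314]
[-0.01, 0.0, 0.12, -0.03, 0.75, -0.04]
(-98.5, 151.5) [ 1.151 -0.278]
[-0.07, 0.0, 0.45, -0.03, -1.33, -0.04]
(-98.5, 149) [ 0.979 -0.237]
[-0.09, 0.0, 0.69, -0.03, -3.64, -0.04]
```

>>> play_rows --motion '[[[0,0,0.15,0,0,0],[-0.05,0,0.3,0,-1,0],[-0.07,0,0.45,0,-1.3,0]]]'

```text
time: 7.5
tool_pos: [566.2, 165.2, 164.2]
tcp_rot: [-180.0, -15.9, -172.2]
ft_force: [-2.5, 5.1, 15.9]
finger_gap: 22.9
grip_force: 42.5
```

```bash
python3 -c "
from st import *
st()"
```

```text
tcp [-94.52634541   1.09803781 164.23643996] bar [-97.75017617   1.09295669 152.88536559] [-2.50781466  5.05369561 15.87101807] 22.8969049876985 -15.855133223584414
```

>>> play_rows --motion '[[[0.3,0,0,0,0,0],[0.5,0,0.1,0,0,0],[0.5,0,0.1,0,0,0]]]'

```text
time: 7.8
tool_pos: [564.1, 164.8, 164.7]
tcp_rot: [-180.0, -15.4, -172.2]
ft_force: [12.0, 7.3, 1.4]
finger_gap: 22.6
grip_force: 41.4
```

>>> play_rows --motion '[[[-0.3,0,0,0,0,0],[-0.4,0,0,0,0,0],[-0.4,0,0,0,0,0]]]'

```text
time: 8.1
tool_pos: [565.5, 165.1, 164.3]
tcp_rot: [-180.0, -15.8, -172.2]
ft_force: [-1.5, 4.7, 12.6]
finger_gap: 23.0
grip_force: 42.3
```

```bash
python3 -c "
from st import *
st()"
```

```text
tcp [-95.2494772    1.09513617 164.28424418] bar [-98.46703392   1.09075794 152.93138949] [-1.46938216  4.74476281 12.62719541] 23.041860575199472 -15.823466463662138
```

>>> play_rows --motion '[[[0,0,0,0,0,0],[0,0,0,0,0,0],[0,0,0,0,0,0],[0,0,0,0,0,0]]]' --jaw 1

```text
time: 8.5
tool_pos: [564.1, 164.1, 160.3]
tcp_rot: [-179.9, -16.2, -172.2]
ft_force: [0.1, 0.5, -0.7]
finger_gap: 79.5
grip_force: 0.0
```

>>> play_rows --motion '[[[0,0,-3,0,0,0],[0,0,-7,0,-8,0],[4,0,-10,0,-16,0],[8,0,-10,0,-24,0],[12,0,-9,0,-32,0]]]'

```text
time: 9.0
tool_pos: [506.5, 156.7, 281.5]
tcp_rot: [-179.9, 8.3, -172.2]
ft_force: [-0.8, 0.1, 1.9]
finger_gap: 85.1
grip_force: 0.0
```

```bash
python3 -c "
from st import *
st()
a,b=crops(side=(205,150,60,70),top=(235,195,45,60),name='pics/c7.png')
for L in (1.2,1.25):
  X=cw(P0,[[-99,24,152],[-99,-24,152],levpt(L,76,0,-7)]);print((proj(a,X)-[205,150])*6.58,(proj(b,X)-[235,195])*8.78+[399,0])
go((cw(P0,levpt(1.25,60,0,-60))[0],case_rot(.8)))
"
```

```text
tcp [-154.85993058    0.89385219  281.53348345] bar [-153.1609503     0.86764619  269.85646417] [-0.79603601  0.14948097  1.94056179] 85.09226561476883 8.278318162122156
scale 6.583333333333333
scale 8.777777777777779
[[220.65332195 221.36723199]
 [275.85128558 262.91819973]
 [118.00484466 435.29295459]] [[471.63677907 277.94029181]
 [626.62092403 260.46586367]
 [594.85377113 510.02144022]]
[[220.65332195 221.36723199]
 [275.85128558 262.91819973]
 [115.54001824 428.98595842]] [[471.63677907 277.94029181]
 [626.62092403 260.46586367]
 [594.15097888 512.69068833]]
[3.27, -0.08, 14.09, -0.12, -37.84, 0.05]
```

View pics/c7.png

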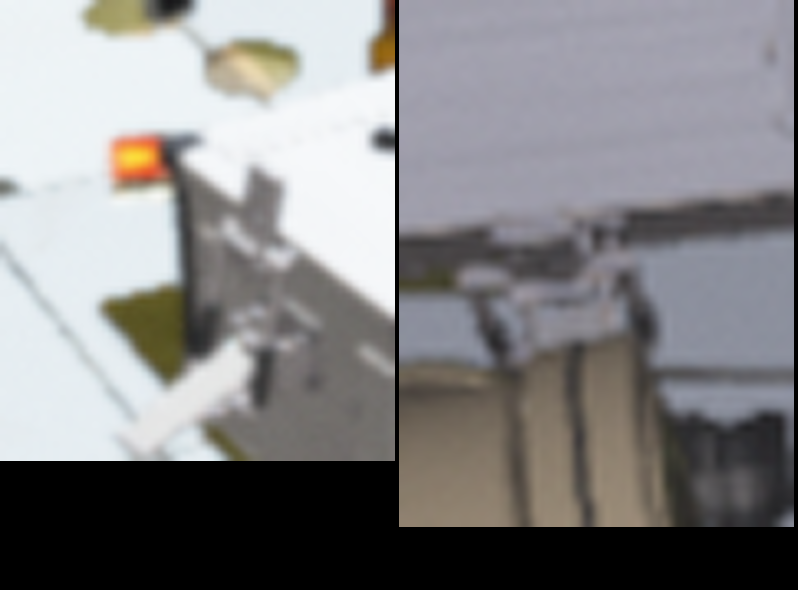

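>>> play_rows --motion '[[[3,0,2,0,-8,0],[3.3,0,5,0,-16,0],[3.3,0,8,0,-24,0],[3.3,0,11,0,-32,0],[3.3,0,14,0,-37.8,0]]]' --jaw 0

```text
time: 9.6
tool_pos: [522.4, 168.8, 158.8]
tcp_rot: [-179.7, 46.2, -172.3]
ft_force: [4.3, -0.9, 3.8]
finger_gap: 12.4
grip_force: 0.0
```

>>> play_rows --motion '[[[0,0,0,0,0,0],[0,0,0,0,0,0]]]'

```text
time: 9.8
tool_pos: [514.9, 166.5, 141.3]
tcp_rot: [-179.2, 44.0, -172.0]
ft_force: [-0.5, 0.4, -1.3]
finger_gap: 0.1
grip_force: 0.0
```

```bash
python3 -c "
from st import *
st()
for L in (1.25,1.1,.9,.7,.5,.3,.15,0,-.08): print(L); go((cw(P0,levpt(L,62,0,-7))[0],case_rot(.8)))
"
```

```text
tcp [-145.20950665    9.37779824  141.2689294 ] bar [-137.00962458    9.24041156  132.78464634] [-0.46555852  0.44184543 -1.30155423] 0.11814143929339918 44.02342141669139
1.25
[4.97, -0.89, 3.16, -0.67, -1.81, 0.11]
1.1
[5.41, -0.88, 3.99, -0.67, -1.81, 0.11]
0.9
[5.79, -0.87, 5.17, -0.67, -1.81, 0.11]
0.7
[5.92, -0.85, 6.41, -0.67, -1.81, 0.11]
0.5
[5.81, -0.84, 7.65, -0.67, -1.81, 0.11]
0.3
[5.45, -0.83, 8.85, -0.67, -1.81, 0.11]
0.15
[5.03, -0.82, 9.68, -0.67, -1.81, 0.11]
0
[4.5, -0.81, 10.45, -0.67, -1.81, 0.11]
-0.08
[4.16, -0.8, 10.82, -0.67, -1.81, 0.11]
```

```bash
python3 -c "
from st import *
s=sensors.sense();print(s['joint_pos'].round(1),s['qd'].round(1))"
```

```text
[ 17.4 -37.6 143.1 -13.9  31.7 -71.3] [-0.6 -0.2 -0.6  0.8  1.9 -0.7]
```

>>> play_rows --motion '[[[3,-0.9,0,-0.7,-1.8,0],[3,-0.9,0,-0.7,-1.8,0],[3,-0.9,0,-0.7,-1.8,0]]]'

```text
time: 10.1
tool_pos: [521.6, 167.5, 127.7]
tcp_rot: [-179.4, 44.5, -172.1]
ft_force: [-0.1, -0.7, 0.1]
finger_gap: 0.2
grip_force: 0.0
```

```bash
python3 -c "
from st import *
st();s=sensors.sense();print(s['joint_pos'].round(1),s['qd'].round(1))"
```

```text
tcp [-138.37848698    9.53158782  127.71435337] bar [-130.1087042     9.41865272  119.29782567] [-0.1264732  -0.66570683  0.14244438] 0.19691677608543512 44.496134965634546
[ 17.1 -34.5 143.  -15.   28.2 -70.1] [ 0.1 -1.1 -0.6 -0.2 -0.7  0.3]
```

```bash
cat >> st.py <<'E'
def lev(L,t,d=64,extra=0): return cw(P0,levpt(L,d,0,-7-extra-11*abs(np.cos(t+L))))[0],case_rot(t)
E
python3 -c "
from st import *
for L,t,e in ((1.3,.5,10),(1.2,.5,0),(1.,.5,0),(.8,.5,0)): print(L,lev(L,t,64,e)[0]);go(lev(L,t,64,e))
"
```

```text
1.3 [496.66118963 154.48152328  98.66871094]
[3.93, -0.95, 0.22, -0.55, 15.85, -0.03]
1.2 [500.8051656  155.05282674  81.65434647]
[4.82, -0.93, 1.73, -0.55, 15.85, -0.03]
1.0 [505.40555129 155.68705248  68.96570565]
[5.38, -0.92, 2.96, -0.55, 15.85, -0.03]
0.8 [510.57553728 156.39980537  59.54307429]
[5.67, -0.91, 4.0, -0.55, 15.85, -0.03]
```

>>> play_rows --motion '[[[1,-0.3,-1,-0.3,5.5,0],[2,-0.9,-1,-0.5,11,0],[3.5,-0.95,-0.5,-0.55,15.8,0],[3.9,-0.95,0.2,-0.55,15.8,0],[3.9,-0.95,0.2,-0.55,15.8,0]]]'

```text
time: 10.6
tool_pos: [497.1, 154.9, 98.8]
tcp_rot: [179.9, 28.9, -172.2]
ft_force: [-0.8, 0.2, -1.7]
finger_gap: 0.2
grip_force: 0.0
```

```bash
python3 -c "
from st import *
st();print(sensors.sense()['joint_pos'].round(1))
for L,t,e in ((1.2,.5,0),(1.,.5,0),(.8,.5,0),(.6,.5,0),(.4,.5,0)): print(L,lev(L,t,64,e)[0]);go(lev(L,t,64,e))
"
```

```text
tcp [-164.39456299    0.31733635   98.81222553] bar [-158.69624388    0.32695427   88.47931371] [-0.77197488  0.22784733 -1.69020822] 0.175442136421656 28.875537604814127
[ 13.6 -26.1 134.3  -4.   43.1 -82.1]
1.2 [500.8051656  155.05282674  81.65434647]
[0.51, -0.03, 1.68, 0.05, 0.23, -0.03]
1.0 [505.40555129 155.68705248  68.96570565]
[0.71, -0.03, 3.02, 0.05, 0.23, -0.03]
0.8 [510.57553728 156.39980537  59.54307429]
[0.71, -0.04, 4.09, 0.05, 0.23, -0.03]
0.6 [517.31703347 157.32921232  50.94833395]
[0.53, -0.04, 5.17, 0.05, 0.23, -0.03]
0.4 [525.60303912 158.4715509   43.44075434]
[0.16, -0.04, 6.24, 0.05, 0.23, -0.03]
```

>>> play_rows --motion '[[[0.5,0,1.6,0,0,0],[0.6,0,2.3,0,0,0],[0.7,0,3.0,0,0,0],[0.7,0,3.6,0,0,0],[0.7,0,4.1,0,0,0]]]'

```text
time: 11.1
tool_pos: [510.9, 157.2, 60.3]
tcp_rot: [179.9, 28.9, -172.1]
ft_force: [-4.5, -0.8, 3.6]
finger_gap: -0.3
grip_force: 2.9
```

```bash
python3 -c "
from st import *
st();print(sensors.sense()['joint_pos'].round(1))
for L,t,e in ((.8,.5,0),(.6,.5,0),(.4,.52,0),(.25,.55,0),(.1,.58,0),(0,.6,0),(-.05,.6,0)): print(L,lev(L,t,64,e)[0]);go(lev(L,t,64,e))
"
```

```text
tcp [-150.40930224    0.77605946   60.29389729] bar [-144.70586766    0.79176638   49.96381562] [-4.52068102 -0.80746649  3.60921521] -0.26209533293201936 28.903924137259406
[ 13.4 -18.8 133.6  -4.4  36.5 -81.6]
0.8 [510.57553728 156.39980537  59.54307429]
[0.07, -0.08, 0.04, 0.08, 0.26, 0.0]
0.6 [517.31703347 157.32921232  50.94833395]
[-0.11, -0.08, 1.13, 0.08, 0.26, 0.0]
0.4 [525.76151733 158.49339928  43.37311707]
[-0.49, -0.08, 2.2, 0.08, -0.89, 0.0]
0.25 [533.15796373 159.51310002  38.61748071]
[-0.91, -0.08, 2.98, 0.08, -2.61, 0.0]
0.1 [541.25817735 160.62982464  34.87247249]
[-1.45, -0.08, 3.7, 0.08, -4.33, -0.0]
0 [546.9902063 161.4200628  33.       ]
[-1.86, -0.08, 4.15, 0.08, -5.47, -0.0]
-0.05 [549.88290267 161.81886034  32.26143601]
[-2.08, -0.08, 4.35, 0.08, -5.47, -0.0]
```

>>> play_rows --motion '[[[-0.05,0,0.6,0,0,0],[-0.15,0,1.2,0,0,0],[-0.3,0,1.7,0,-0.5,0],[-0.5,0,2.2,0,-0.9,0],[-0.9,0,3.0,0,-2.6,0]]]'

```text
time: 11.6
tool_pos: [534.5, 160.5, 39.7]
tcp_rot: [179.9, 31.7, -172.2]
ft_force: [-3.2, -0.5, 4.2]
finger_gap: 0.1
grip_force: 2.0
```

>>> play_rows --motion '[[[-0.3,0,0.3,0,-1,0],[-0.6,0,0.7,0,-2,0],[-0.9,0,1.0,0,-2.8,0],[-1.1,0,1.3,0,-2.8,0]]]'

```text
time: 12.0
tool_pos: [549.1, 162.4, 33.0]
tcp_rot: [179.9, 34.3, -172.2]
ft_force: [-2.4, -0.7, 1.9]
finger_gap: -0.4
grip_force: 0.8
```

```bash
python3 -c "
from st import *
st();print(sensors.sense()['joint_pos'].round(1))
for L,t,e in ((.1,.58,0),(0,.6,0),(-.05,.6,0),(-.1,.6,0)): print(L,lev(L,t,64,e)[0]);go(lev(L,t,64,e))
"
```

```text
tcp [-111.89495551    0.66124674   32.99515639] bar [-105.24202755    0.67497312   23.24947216] [-2.39033188 -0.67500844  1.93450022] -0.3978169631328217 34.31954620291875
[ 13.2 -10.8 132.9  -7.4  23.9 -78.8]
0.1 [541.25817735 160.62982464  34.87247249]
[0.55, -0.07, -0.6, 0.07, 1.09, -0.01]
0 [546.9902063 161.4200628  33.       ]
[0.18, -0.07, -0.12, 0.07, -0.06, -0.01]
-0.05 [549.88290267 161.81886034  32.26143601]
[-0.02, -0.07, 0.1, 0.07, -0.06, -0.01]
-0.1 [552.83276465 162.22553894  31.65716678]
[-0.23, -0.07, 0.32, 0.07, -0.06, -0.01]
```

>>> play_rows --motion '[[[-0.25,0,0.17,0,0,0],[-0.5,0,0.34,0,0,0],[-0.5,0,0.34,0,0,0]]]'

```text
time: 12.3
tool_pos: [550.8, 162.4, 29.4]
tcp_rot: [180.0, 33.7, -172.1]
ft_force: [-27.6, -2.8, 12.4]
finger_gap: -0.3
grip_force: 14.0
```

```bash
python3 -c "
from st import *
st()"
```

```text
tcp [-110.18451562    0.48618118   29.36956807] bar [-103.63509766    0.48988265   19.55401354] [-27.64228511  -2.83437829  12.40809839] -0.2622608987397511 33.713156331854634
```

>>> play_rows --motion '[[[2,0,-1,0,0,0],[4,0,-4,0,4,0],[4,0,-9,0,8,0],[4,0,-14,0,12,0],[4,0,-18,0,16,0]]]'

```text
time: 12.8
tool_pos: [421.3, 144.8, 163.0]
tcp_rot: [179.9, 18.4, -172.1]
ft_force: [1.5, 0.0, 0.1]
finger_gap: 0.4
grip_force: 0.0
```

>>> play_rows --motion '[[[0,0,-3,0,0,0],[0,0,-6,0,0,0],[0,0,-6,0,0,0]]]'

```text
time: 13.1
tool_pos: [405.4, 142.6, 222.8]
tcp_rot: [179.9, 18.9, -172.2]
ft_force: [0.5, 0.4, -0.5]
finger_gap: -0.3
grip_force: 0.0
```

```bash
python3 -c "
from st import *
st()
a,b=crops(side=(195,145,75,95),top=(200,150,110,110),name='pics/c8.png')
X=cw(P0,[[-99,24,152],[-99,-24,152],levpt(0,76,0,-7)]);print((proj(a,X)-[195,145])*5.267,(proj(b,X)-[200,150])*3.59+[399,0])"
```

```text
tcp [-256.8819228     0.73899801  222.77320457] bar [-253.0676282     0.76691165  211.60672001] [ 0.45740511  0.36537349 -0.45521554] -0.2807011814919078 18.859355934428244
scale 5.266666666666667
scale 3.590909090909091
[[229.29325938 203.5297129 ]
 [273.47679653 236.7894313 ]
 [253.21239614 419.24441852]] [[554.3500042  275.19529016]
 [617.7205145  268.05027911]
 [602.49373142 293.0531247 ]]
```

View pics/c8.png

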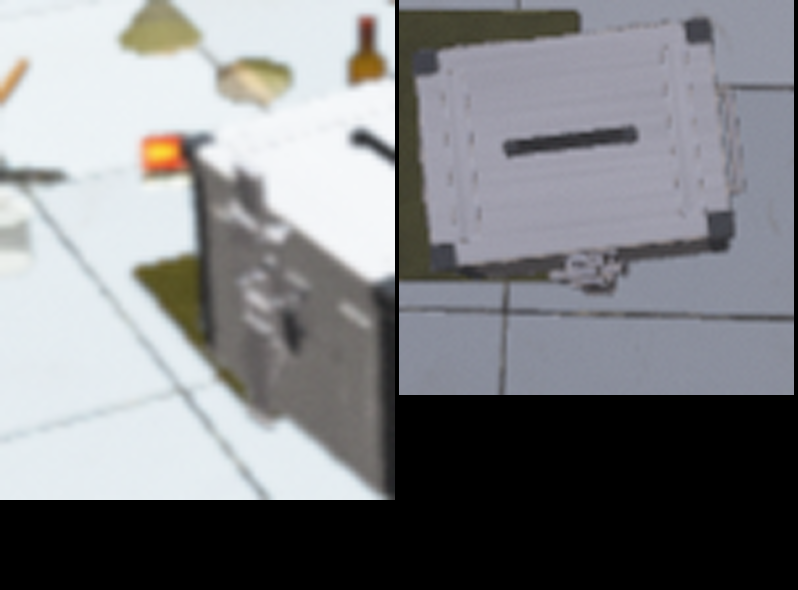

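The picture shows the lid shut and the bar in the keeper. The lever hangs against the front, with its end at crop pixel (262,418) against the predicted (253,419).

```bash
python3 -c "
from bench import job
print(job.hand_in())"
```

```text
the job is handed in; nothing more can be done
None
```

I shut the lid, hooked the loop over the keeper and pressed the lever home against the front. The last pictures agree, and I handed the job in at about 13 s; no verdict came back.

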